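# Take the dry front plate off its drying hook and seat it on the pins of the control case

## Robot

A 6-joint arm with a two-finger parallel gripper is mounted at the origin on a cart in front of the work surface, level with it; the furniture and walls round the work are solid. World frame = base frame: x ahead of the robot, y to its left, z up, the work surface at z = 0. Lengths are in m, angles in rad, forces in N, time in s.
With the tool pointing down it reaches from about 0.35 to 0.975 m from the base axis. Payload 4.9 kg.
Tool frame: the origin (TCP) lies at the very end of the fingers, on their centre line; the grasp point (between the pads) lies 19 mm behind it; z points along the fingers, y is the line along which they close (so a half turn about z gives the same grasp; the last joint's range is limited). The gripper opens to 85 mm and grips with 20 to 120 N. Pads are 22 mm wide; open, the fingers measure 114 mm over their backs; the gripper's body (76 mm by 85 mm) begins 54 mm behind the grasp point. The pads swing forward as they close: fully open they stand 13 mm farther back than shut.
Start: joints at [-1.403, 0.053, 1.613, -0, 1.476, -0.119], TCP at [0.177, -0.599, 0.231] pointing down, gripper open.
Joint ranges: [-3.01, 3.01], [-1.01, 2.22], [0.06, 2.58], [-1.02, 4.17], [0.09, 2.62], [-3.14, 3.14]. Speed limits (rad/s): [2.57, 2.57, 3.14, 3.14, 3.14, 3.14].

## Interface

Orientations are given as a unit quaternion [w, x, y, z].
In Python, from plant import manip gives the robot as it stands.
- The arm moves only by the tool send_rows, never from a script. Its argument "increments" is a list of rows, each an object of numbers: "claw": the closure, from -1 (fully open) to 1 (shut); "dx", "dy", "dz": the shift along the tool's x, y, z in units of 0.5 m (1.0 is 0.5 m); "yaw": the turn about the tool's z in units of 1.5 rad (1.0 is 1.5 rad). A call has 1 to 20 rows; each row is the pose to reach, as a shift and turn from the pose commanded when the call began, along the tool's axes at that moment; what a row does not reach only later rows make up. A row lasts 1/8 s, in which the tool goes at most 62.5 mm and 10.7 degrees, less where a joint would pass 70% of its speed; a pose out of reach is approached as far as the arm can. A call with a number of a shift or a turn outside -1 to 1 is refused whole. A call with a gripper value outside its range is refused whole. The fingers move at their own pace and stop on an object; the grip force is fixed at half the most. Time passes only in rows, so rows that repeat a pose let the fingers close. It gives the time, the measured TCP pose, the force, the opening and the grip force at its end, in the units of the state.
- manip.state(): the state, without advancing time (a new reading comes with each control period).
- manip.grab_frame(name): name is "scene" or "side" or "wrist"; returns the picture (480x640x3 uint8, red, green, blue); there is no depth.
- manip.camera_params(name): a dict with "camera_matrix" (3x3 intrinsics, pixels), "extrinsics" (4x4, takes a point from world to camera coordinates); the wrist camera has in their place "tool_from_camera" (4x4, takes a point from camera to tool coordinates, whose origin is the TCP and whose axes are the flange's). Camera axes: x right, y down, z forward; pixel columns grow to the right and rows downward; lengths in m; the calibration is good to about 2 mm. A picture is of the moment at which its call begins: read the wrist's pose just before it. camera_params takes no time and is no camera call.
- manip.job_done(): hands the job in; it is judged then, once.
The state is a dict: "time": time; "joint_pos": joint angles; "joint_vel": joint speeds; "joint_efforts": joint torques, N m; "tool_pos": TCP position; "tool_rot": TCP orientation; "contact_force": force on the tool from outside, world axes, zero at the start; "ft_torque": the same for the moment, N m; "gripper_width": opening from 0.0 (shut) to 1.0 (fully open); "grasp_force": force on a finger pad.
Only numpy, scipy, OpenCV 4.12 (cv2) and the standard library are available. Lean on these libraries where they do the work, as an engineer would, in place of code of your own. Each camera call takes 0.05 s, during which the arm holds its last target. There are 200 camera calls.

## Task

The painted plates on the drying rack are dry. Take the front plate (the longer one, with the round gauge window) up and off its hook and seat it on the two locating pins of the open sloping-front control case: outer face out, its large hole over the thick upper pin, the plate fully home and flush all round. The pin frame has a few millimetres of play in its mounting, so feel for the pins, and do not force or drop the plate; leave the other plate hanging on its hook, and do not disturb the other things on the bench.

Things in the scene. Friction and masses are not known exactly. Their poses are not given: they have to be found in the camera images.
- front_plate: The plate to fit: grey sheet 64 x 140 x 4 mm, 80 g. On its centre line: 12 mm hanging hole 10 mm from its upper end, 34 mm round window, switch slot, 6.5 mm hole 10 mm from its lower end. Origin: centre of the 12 mm hole, mid-thickness. z along the plate to the hanging-hole end (up as it hangs), y across, -x out of the outer face. Spans z -130 to +10, y +-32, x +-2 mm.
- plate_hole_high (a point): Centre of the front plate's 12 mm hole on its rear face (plate frame [2, 0, 0] mm).
- plate_hole_low (a point): Centre of the front plate's 6.5 mm hole on its rear face (plate frame [2, 0, -120] mm).
- short_plate: Another plate on the rack, 64 wide x 88 long x 4 mm, with two cross slots. Origin at the centre of its 12 mm hanging hole. It stays on its hook.
- rack: Fixed drying rack: wooden base 85 x 230 x 18 mm; round bar along its y, 280 mm up. Two 4 mm wire hooks, 115 mm apart, leave the bar towards -x (front): down 20 mm to a low point 50 mm out, level for 8 mm, then up at 55 degrees to a tip 17 mm further out and 15 mm higher than the low point. Plates vary in place. Origin: centre of the base's underside.
- hook1 (a point): Centre of the wire at the low point of the hook at the rack's +y end (axes as the rack's).
- hook2 (a point): The same point of the hook at the rack's -y end.
- case: Fixed grey control case, 122 deep (x, -58 to +64) x 50 wide (y) x 126 mm high, low side to its -x. Its open front slopes up at 40 degrees towards +x: flat rim 50 wide x 134 mm long, lower edge 40 mm above the bench. The fitted plate overhangs the rim by about 7 mm at each side and 3 mm at each end. Origin: centre of the underside.
- case_rim: Centre of the case's sloping rim plane: x up the slope, y across, z out of it. Pins stand along z on the centre line near x = +60 mm (thick: 10.5 mm across, 12 long) and x = -60 mm (thin: 5 across, 8 long; lengths above the rim), 120 mm apart on one frame screwed in slots: both together sit up to 3 mm off in x and in y, not reported, to be felt or seen.
- jar_blue: Bystander: small paint jar with a dark blue cap, 30 mm across, 39 mm high; origin under its centre.
- jar_red: Bystander: small paint jar with a red cap, 30 mm across, 39 mm high; origin under its centre.
- putty: Bystander: orange putty tube lying flat, 34 x 101 x 21 mm.
- parts_box: Bystander: flat clear parts case, 62 x 87 x 26 mm.
- nippers: Bystander: nippers with red grips lying flat, 144 x 78 x 15 mm.
- pick_tin: Bystander: tin of toothpicks, 42 mm across, 66 mm high.
- glue: Bystander: white glue bottle with a red cone cap, 35 mm across, 84 mm high.
Mind the look-alikes: they are no part of the job. What is shaped like the short_plate but yellow is not meant.

How it is judged:
On the way:
1. the front plate is off its hook, clear of both hooks (distance between front_plate and hook1 above 0.04 m and distance between front_plate and hook2 above 0.04 m), for 0.2 s.
At the end, for the whole second after the job is handed in: Front plate released and at rest on the case, outer face out, large hole up: in the case_rim frame both hole centres on its rear face lie within 2 mm of the rim plane (z) and within 6 mm of x = +60 (large), -60 (small), y = 0. Short plate still hung (hole centre within 12 mm of a hook's low point) (x of plate_hole_high in the frame of case_rim between 0.054 and 0.066 m and y of plate_hole_high in the frame of case_rim between -0.006 and 0.006 m and z of plate_hole_high in the frame of case_rim between -0.002 and 0.002 m and x of plate_hole_low in the frame of case_rim between -0.066 and -0.054 m and y of plate_hole_low in the frame of case_rim between -0.006 and 0.006 m and z of plate_hole_low in the frame of case_rim between -0.002 and 0.002 m and linear speed of front_plate below 0.02 m/s and contact force between the fingers and front_plate below 0.1 N and (distance between short_plate and hook1 below 0.012 m or distance between short_plate and hook2 below 0.012 m)); the robot touches nothing.
It fails at once if the plate is forced onto the case with more than 80 N (contact force between front_plate and case above 80 N).
It fails at once if the front plate is dropped (falls free of the fingers faster than 0.6 m/s) (contact force between the fingers and front_plate below 0.05 N and linear speed of front_plate above 0.6 m/s).
It fails at once if the short plate is moved more than 25 mm at its hook (distance of short_plate from where it was at the start of the episode above 0.025 m).
It fails at once if another thing on the bench is pushed more than 30 mm (distance of any of jar_blue, jar_red, putty, parts_box, nippers, pick_tin, glue from where it was at the start of the episode above 0.03 m).
It also fails if it takes over 51 s, if anything falls off the work surface, if the arm or the gripper's body presses on something with over 40 N, if the wrist force passes 120 N, or if a joint passes its speed limit or range.

## Working session

There is one attempt and no reset: what is moved stays moved. The work goes in short steps, Python scripts to look and compute and a tool call to move; the robot and the scene stay as the last step left them, time stands still between calls to the robot, and variables do not carry over. Pictures are saved under pics/ and viewed, at most 10 in all, crops included, and the job is handed in when it is done.

Besides the shell and the picture viewer there is one more tool, called after "Call:" as name(argument=value, ...) on one line, values as JSON. send_rows: Moves the arm, as the interface text tells. Shifts and turns lie within -1 to 1; 1 stands for 0.5 m of shift or 1.5 rad of turn. Its arguments: {"type":"object","properties":{"increments":{"type":"array","items":{"type":"object","properties":{"claw":{"type":"number"},"dx":{"type":"number"},"dy":{"type":"number"},"dz":{"type":"number"},"yaw":{"type":"number"}}}}},"required":["increments"]}

```bash
mkdir -p pics; ls
python3 - <<'E'
from plant import manip
import cv2, numpy as np
np.set_printoptions(precision=4,suppress=True)
for n in ["scene","side"]:
    f=manip.grab_frame(n); cv2.imwrite(f"pics/{n}0.png",f[:,:,::-1]); p=manip.camera_params(n); print(n,p["camera_matrix"],p["extrinsics"])
print(manip.camera_params("wrist"))
print(manip.state())
E
```

```text
pics
scene [[554.7894   0.     314.5168]
 [  0.     554.7894 235.4192]
 [  0.       0.       1.    ]] [[-0.4189 -0.908   0.0028  0.2037]
 [-0.6462  0.2959 -0.7035  0.4892]
 [ 0.6379 -0.2966 -0.7107  0.9222]
 [ 0.      0.      0.      1.    ]]
side [[546.595    0.     323.7771]
 [  0.     546.595  234.9442]
 [  0.       0.       1.    ]] [[ 0.9722 -0.2341  0.0067 -0.5393]
 [-0.177  -0.7533 -0.6334  0.1544]
 [ 0.1533  0.6146 -0.7738  1.2879]
 [ 0.      0.      0.      1.    ]]
{'camera_matrix': array([[410.2344,   0.    , 316.6031],
       [  0.    , 410.2344, 229.5038],
       [  0.    ,   0.    ,   1.    ]]), 'tool_from_camera': array([[ 0.0001, -0.9641, -0.2655,  0.0659],
       [ 1.    ,  0.0001,  0.0001, -0.0014],
       [-0.    , -0.2655,  0.9641, -0.1428],
       [ 0.    ,  0.    ,  0.    ,  1.    ]])}
{'time': 0.1, 'joint_pos': array([-1.403 ,  0.0533,  1.6141,  0.    ,  1.476 , -0.119 ]), 'joint_vel': array([-0.0005, -0.0012, -0.0037, -0.0008, -0.0001,  0.0002]), 'joint_efforts': array([  0.0012, -39.4903, -37.1362,   0.    ,   0.004 ,  -0.    ]), 'tool_pos': array([ 0.1767, -0.5989,  0.2302]), 'tool_rot': array([-0.0009,  0.9897,  0.1429, -0.    ]), 'contact_force': array([0.2502, 0.3569, 0.9264]), 'ft_torque': array([-0.0381,  0.0484, -0.0806]), 'grasp_force': 0.0, 'gripper_width': 0.999288148147538}
```

View pics/scene0.png

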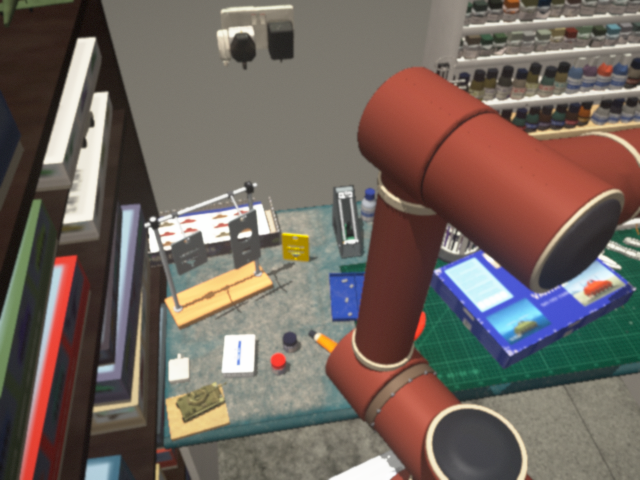

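View pics/side0.png

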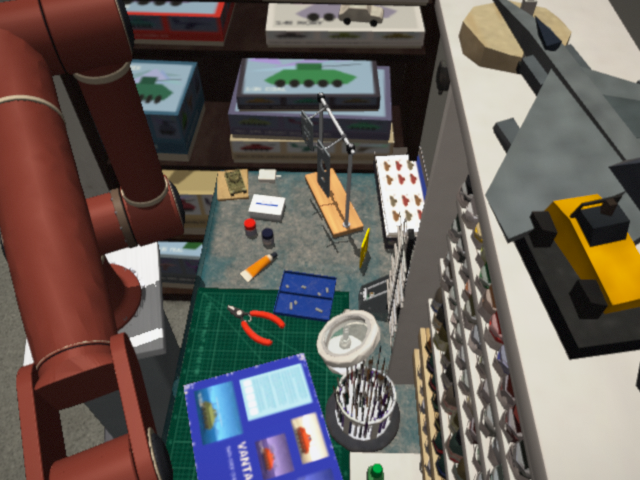

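Scene: rack at (215,260) with the long plate at (244,238) and the short one at (188,252), case at (347,220). Side: rack at (330,180), case at about (385,290). Zooming in.

Run:
```python
import cv2
a=cv2.imread("pics/scene0.png")[170:340,130:400]; cv2.imwrite("pics/sc.png",cv2.resize(a,(800,504),interpolation=cv2.INTER_CUBIC))
b=cv2.imread("pics/side0.png")[80:320,220:420]; cv2.imwrite("pics/sd.png",cv2.resize(b,(500,600),interpolation=cv2.INTER_CUBIC))
```

```text
(no output)
```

View pics/sc.png

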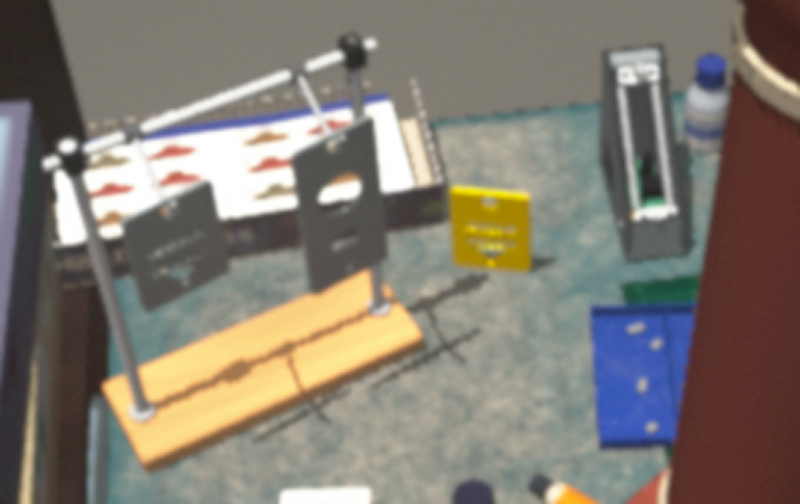

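View pics/sd.png

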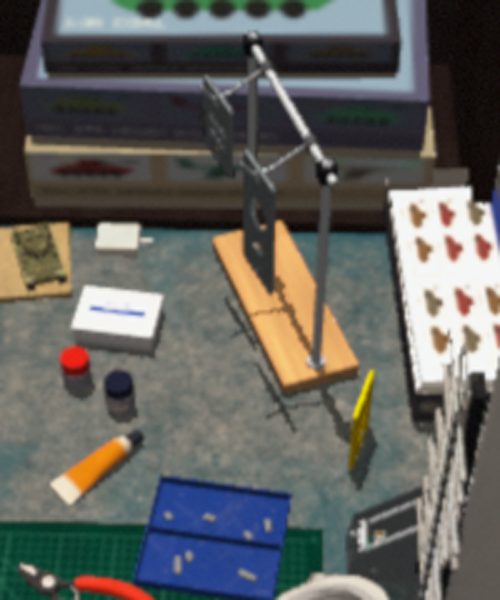

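The crops give rack caps, plate corners and the case outline; triangulating these.

```bash
cat > h.py <<'E'
import numpy as np, cv2
from plant import manip
from scipy.spatial.transform import Rotation as R
np.set_printoptions(precision=4,suppress=True)
def cam(n,s=None):
    p=manip.camera_params(n); K=p["camera_matrix"]
    if n=="wrist":
        q=s["tool_rot"]; T=np.eye(4); T[:3,:3]=R.from_quat([q[1],q[2],q[3],q[0]]).as_matrix(); T[:3,3]=s["tool_pos"]
        E=np.linalg.inv(T@p["tool_from_camera"])
    else: E=p["extrinsics"]
    return K,E
def ray(c,uv):
    K,E=c; d=E[:3,:3].T@np.linalg.solve(K,[uv[0],uv[1],1.]); return -E[:3,:3].T@E[:3,3],d/np.linalg.norm(d)
def plane(c,uv,z):
    o,d=ray(c,uv); return o+d*(z-o[2])/d[2]
def tri(rs):
    A=sum(np.eye(3)-np.outer(d,d) for o,d in rs); b=sum((np.eye(3)-np.outer(d,d))@o for o,d in rs)
    x=np.linalg.solve(A,b); return x,[1e3*np.linalg.norm(np.cross(x-o,d)) for o,d in rs]
def proj(c,P):
    K,E=c; p=K@(E[:3,:3]@np.array(P)+E[:3,3]); return p[:2]/p[2]
E
python3 - <<'E'
from h import *
S=cam("scene");D=cam("side")
s=lambda u,v:(130+u/2.963,170+v/2.963); d=lambda u,v:(220+u/2.5,80+v/2.5)
for n,a,b in [("capL",s(70,155),d(252,42)),("capR",s(352,45),d(328,172)),("postR",s(380,308),d(317,362)),
 ("hk1bar",s(298,75),d(310,147)),("hk2bar",s(133,133),d(265,70)),("plateTL",s(295,152),d(245,153)),("plateTR",s(372,122),d(273,187)),("plateBR",s(383,262),d(273,292)),("plateBL",s(310,292),d(247,255))]:
    x,e=tri([ray(S,a),ray(D,b)]); print(n,x,e)
for q in [(105,385),(150,455),(422,335),(375,268)]: print("base S",plane(S,s(*q),.018))
for q in [(213,240),(280,222),(357,363),(290,380)]: print("base D",plane(D,d(*q),.018))
for q in [(628,258),(687,250)]: print("case bot",plane(S,s(*q),0))
for q in [(605,48),(662,45)]: print("case top",plane(S,s(*q),.126))
print("bottle top",plane(S,s(712,60),.084), plane(S,s(708,150),0))
E
```

```text
capL [0.6113 0.2719 0.2819] [np.float64(0.9561490873658559), np.float64(0.9561490873660314)]
capR [0.6348 0.0745 0.2829] [np.float64(2.6426224444515465), np.float64(2.642622444451684)]
postR [0.6343 0.0762 0.0174] [np.float64(0.10489364393640711), np.float64(0.10489364393642724)]
hk1bar [0.6289 0.1159 0.277 ] [np.float64(1.606836784710015), np.float64(1.6068367847100562)]
hk2bar [0.6149 0.2303 0.2802] [np.float64(2.1308762860865893), np.float64(2.130876286086747)]
plateTL [0.5736 0.1379 0.2626] [np.float64(2.0648226640042555), np.float64(2.064822664004219)]
plateTR [0.5845 0.0835 0.2627] [np.float64(1.6218146401936624), np.float64(1.621814640193749)]
plateBR [0.5869 0.0849 0.1239] [np.float64(1.5335125300804449), np.float64(1.5335125300803798)]
plateBL [0.5762 0.1414 0.1256] [np.float64(1.683861689852892), np.float64(1.6838616898529344)]
base S [0.6483 0.2913 0.018 ]
base S [0.5716 0.2775 0.018 ]
base S [0.5943 0.0565 0.018 ]
base S [0.675  0.0649 0.018 ]
base D [0.5674 0.2756 0.018 ]
base D [0.6476 0.2866 0.018 ]
base D [0.6743 0.065  0.018 ]
base D [0.601  0.0587 0.018 ]
case bot [ 0.6145 -0.1328  0.    ]
case bot [ 0.6022 -0.1813  0.    ]
case top [ 0.7295 -0.1644  0.126 ]
case top [ 0.7135 -0.2086  0.126 ]
bottle top [ 0.7215 -0.2634  0.084 ] [ 0.7001 -0.2547 -0.    ]
```

```bash
cat >> h.py <<'E'
def delta(tgt,theta_deg,s=None):
    "units for shift to tgt (world) and yaw so tool x points to theta"
    s=s or manip.state(); q=s["tool_rot"]; M=R.from_quat([q[1],q[2],q[3],q[0]]).as_matrix()
    d=M.T@(np.array(tgt)-s["tool_pos"]); th=np.degrees(np.arctan2(M[1,0],M[0,0]))
    print("theta now",th,"units d",d/.5,"yaw",-np.radians(theta_deg-th)/1.5)
E
python3 - <<'E'
from h import *
D=cam("side")
for q in [(362,428),(350,365),(365,370)]: print(plane(D,q,0),plane(D,q,.15))
s=manip.state()
delta([.35,-.4,.42],-15,s); delta([.624,-.161,.32],-15,s)
E
```

```text
[ 0.529  -0.4357  0.    ] [ 0.5051 -0.4856  0.15  ]
[ 0.5417 -0.2976  0.    ] [ 0.5161 -0.3664  0.15  ]
[ 0.5702 -0.3163  0.    ] [ 0.5406 -0.3826  0.15  ]
theta now 16.434597280333374 units d [ 0.445  -0.2842 -0.379 ] yaw 0.3657581477201816
theta now 16.434597280333374 units d [ 1.1058 -0.5873 -0.1782] yaw 0.3657581477201816
```

Call:
send_rows(increments=[{"dx": 0.1,"dy": -0.06,"dz": -0.1,"yaw": 0.1,"claw": -1},{"dx": 0.2,"dy": -0.12,"dz": -0.2,"yaw": 0.2,"claw": -1},{"dx": 0.3,"dy": -0.18,"dz": -0.3,"yaw": 0.3,"claw": -1},{"dx": 0.4,"dy": -0.24,"dz": -0.35,"yaw": 0.366,"claw": -1},{"dx": 0.5,"dy": -0.3,"dz": -0.38,"yaw": 0.366,"claw": -1},{"dx": 0.6,"dy": -0.34,"dz": -0.38,"yaw": 0.366,"claw": -1},{"dx": 0.7,"dy": -0.4,"dz": -0.38,"yaw": 0.366,"claw": -1},{"dx": 0.8,"dy": -0.45,"dz": -0.38,"yaw": 0.366,"claw": -1},{"dx": 0.9,"dy": -0.5,"dz": -0.34,"yaw": 0.366,"claw": -1},{"dx": 1.0,"dy": -0.54,"dz": -0.3,"yaw": 0.366,"claw": -1},{"dx": 1.0,"dy": -0.59,"dz": -0.25,"yaw": 0.366,"claw": -1},{"dx": 1.0,"dy": -0.59,"dz": -0.21,"yaw": 0.366,"claw": -1}])

```text
time: 1.6
tool_pos: [0.5729, -0.1731, 0.334]
tool_rot: [-0.0, 0.992, -0.129, -0.001]
contact_force: [-0.3, -0.3, 0.2]
gripper_width: 1.003
grasp_force: 0.0
```

Run:
```python
from h import *
s=manip.state(); print(s["time"],s["tool_pos"],s["tool_rot"],s["joint_pos"],s["contact_force"])
f=manip.grab_frame("wrist"); cv2.imwrite("pics/w1.png",f[:,:,::-1])
delta([.624,-.161,.3],-15,s)
np.save("w1.npy",np.r_[s["tool_pos"],s["tool_rot"]])
```

```text
1.6 [ 0.5729 -0.1731  0.334 ] [-0.0004  0.9916 -0.1291 -0.0012] [-0.4177 -0.0486  1.5454  0.      1.6472  1.4121] [-0.3286 -0.3071  0.1943]
theta now -14.837270890822031 units d [ 0.0927 -0.0495  0.0678] yaw 0.0018934391626619165
```

View pics/w1.png

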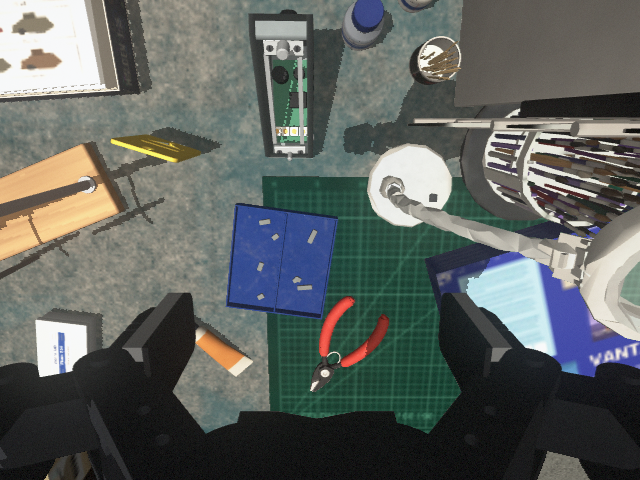

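The wrist view shows the case at columns 250-313, rows 12-157, with the thick pin near (282,48) and the thin one near (290,153). I'll move a bit closer and take a sharper look.

Call:
send_rows(increments=[{"dx": 0.08,"dy": -0.04,"dz": 0.06,"claw": -1},{"dx": 0.14,"dy": -0.05,"dz": 0.12,"claw": -1},{"dx": 0.14,"dy": -0.05,"dz": 0.12,"claw": -1},{"dx": 0.14,"dy": -0.05,"dz": 0.12,"claw": -1}])

```text
invalid input
```

Run:
```python
from h import *
s=manip.state(); print(s["time"],s["tool_pos"])
f=manip.grab_frame("wrist"); cv2.imwrite("pics/w2.png",f[:,:,::-1])
np.save("w2.npy",np.r_[s["tool_pos"],s["tool_rot"]])
c=cam("wrist",s); u=proj(c,[.658,-.17,.083]); print(u)
x0,y0=int(u[0])-110,max(0,int(u[1])-110); print(x0,y0)
a=f[y0:y0+200,x0:x0+220,::-1]; cv2.imwrite("pics/w2c.png",cv2.resize(a,None,fx=3,fy=3,interpolation=cv2.INTER_CUBIC))
```

```text
1.65 [ 0.5718 -0.174   0.3311]
[288.4817  95.3336]
178 0
```

View pics/w2c.png

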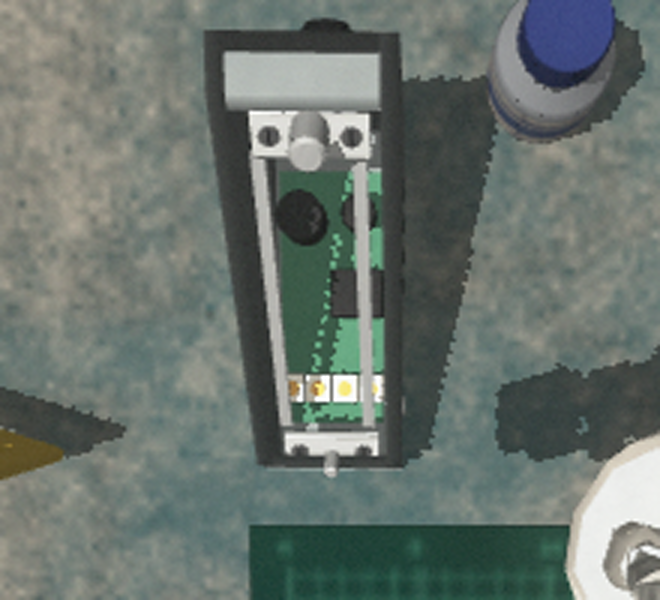

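Run:
```python
from h import *
w=np.load("w2.npy"); c=cam("wrist",dict(tool_pos=w[:3],tool_rot=w[3:]))
g=lambda U,V:(178+U/3,V/3)
TL,TR=[plane(c,g(*q),.126) for q in [(205,32),(400,33)]]
BL,BR=[plane(c,g(*q),.040) for q in [(260,465),(402,465)]]
print(TL,TR,np.linalg.norm(TL-TR)); print(BL,BR,np.linalg.norm(BL-BR))
for a,b in [(TR,TL),(BR,BL)]: d=b-a; print("yaw",np.degrees(np.arctan2(-d[0],d[1])))
m=(TL+TR)/2-(BL+BR)/2; yaw=np.arctan2(m[1],m[0]); print("len",np.linalg.norm(m[:2]),np.degrees(yaw))
ex=np.array([np.cos(yaw),np.sin(yaw)]);ey=np.array([-ex[1],ex[0]])
o=(BL+BR)[:2]/2+ex*.0513
o2=(TL+TR)[:2]/2-ex*(.071)
print("rim centre",o,o2)
tk=plane(c,g(307,155),.1308);tn=plane(c,g(331,468),.0505)
for n,p,h in[("thick",tk,.012),("thin",tn,.008)]:
  print(n,p,"rim x,y",((p[:2]-o)@ex+h*np.sin(np.radians(40)))/np.cos(np.radians(40)),(p[:2]-o)@ey)
d=(tk-tn)[:2]; print("pin dir",np.degrees(np.arctan2(d[1],d[0])), np.linalg.norm(tk-tn))
o,dd=ray(c,g(555,40)); print("bottle",plane(c,g(565,40),.075))
```

```text
[ 0.7231 -0.1581  0.126 ] [ 0.7101 -0.2061  0.126 ] 0.049712000039742577
[ 0.6099 -0.1274  0.04  ] [ 0.5971 -0.1751  0.04  ] 0.04942900179572191
yaw -15.19927176794102
yaw -14.926678663982859
len 0.11722917640981884 -15.255847846163764
rim centre [ 0.653  -0.1647] [ 0.6481 -0.1634]
thick [ 0.6878 -0.1753  0.1308] rim x,y 0.057552364514496315 -0.001014466136541738
thin [ 0.6033 -0.1519  0.0505] rim x,y -0.060251830824458855 -0.0007011010148413836
pin dir -15.46063845471298 0.11888896122694488
bottle [ 0.7067 -0.2545  0.075 ]
```

Call:
send_rows(increments=[{"dx": 0.08,"dy": -0.04,"dz": 0.06,"claw": -1},{"dx": 0.14,"dy": -0.05,"dz": 0.12,"claw": -1},{"dx": 0.14,"dy": -0.05,"dz": 0.12,"claw": -1}])

```text
invalid input
```

Run:
```python
from h import *
delta([.579,.111,.33],9)
```

```text
theta now -15.012474048191125 units d [-0.134  -0.5559  0.0063] yaw -0.2793978224604177
```

Call:
send_rows(increments=[{"dx": -0.03,"dy": -0.11,"dz": 0.0,"yaw": -0.1,"claw": -1},{"dx": -0.06,"dy": -0.22,"dz": 0.0,"yaw": -0.2,"claw": -1},{"dx": -0.09,"dy": -0.34,"dz": 0.0,"yaw": -0.28,"claw": -1},{"dx": -0.11,"dy": -0.45,"dz": 0.0,"yaw": -0.28,"claw": -1},{"dx": -0.134,"dy": -0.556,"dz": 0.0,"yaw": -0.28,"claw": -1},{"dx": -0.134,"dy": -0.556,"dz": 0.0,"yaw": -0.28,"claw": -1},{"dx": -0.134,"dy": -0.556,"dz": 0.0,"yaw": -0.28,"claw": -1}])

```text
time: 2.58
tool_pos: [0.5807, 0.1096, 0.3373]
tool_rot: [0.0, 0.997, 0.078, 0.001]
contact_force: [0.2, -0.5, 0.4]
gripper_width: 0.998
grasp_force: 0.0
```

Run:
```python
from h import *
s=manip.state(); print(s["time"],s["tool_pos"])
f=manip.grab_frame("wrist"); cv2.imwrite("pics/w3.png",f[:,:,::-1])
np.save("w3.npy",np.r_[s["tool_pos"],s["tool_rot"]])
c=cam("wrist",s); print(proj(c,[.5736,.1379,.2626]),proj(c,[.5845,.0835,.2626]))
```

```text
2.575 [0.5807 0.1096 0.3373]
[266.1741 244.4292] [366.1338 240.4748]
```

View pics/w3.png

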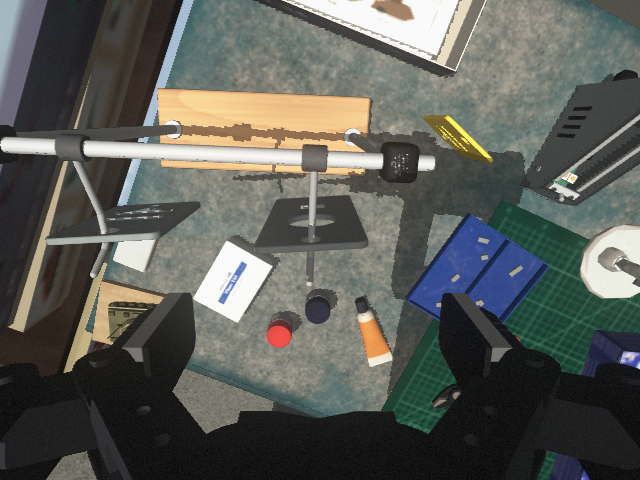

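Run:
```python
from h import *
w=np.load("w3.npy"); c=cam("wrist",dict(tool_pos=w[:3],tool_rot=w[3:]))
f=cv2.imread("pics/w3.png"); cv2.imwrite("pics/w3c.png",cv2.resize(f[180:300,230:390],None,fx=5,fy=5,interpolation=cv2.INTER_CUBIC))
for z in (.262,.266):
  a,b=plane(c,(255,248),z),plane(c,(368,243.5),z); d=a-b; print(a,b,(a+b)/2,np.linalg.norm(d),np.degrees(np.arctan2(-d[0],d[1])))
print(plane(c,(310,284),.275))
delta([.579,.111,.33],9)
```

```text
[0.5704 0.1438 0.262 ] [0.5828 0.082  0.262 ] [0.5766 0.1129 0.262 ] 0.06303966189130344 11.350491038908665
[0.5717 0.1434 0.266 ] [0.5839 0.0828 0.266 ] [0.5778 0.1131 0.266 ] 0.06188359147660317 11.350491038908661
[0.5592 0.1109 0.275 ]
theta now 8.922783840459111 units d [-0.0029 -0.0042  0.0142] yaw -0.0008984508131558295
```

View pics/w3c.png

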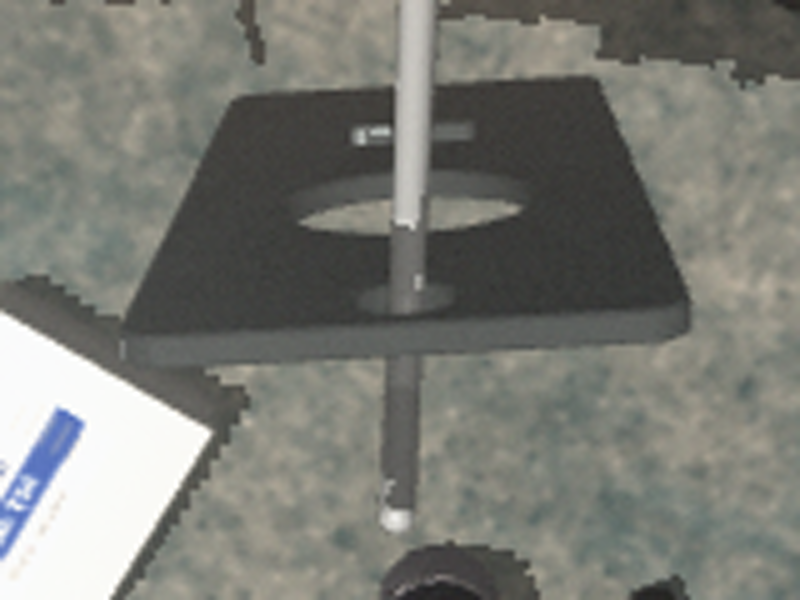

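Run:
```python
from h import *
delta([.577,.112,.215],11.3)
```

```text
theta now 8.922783840459111 units d [-0.0067 -0.0069  0.2442] yaw -0.027660166010402224
```

Call:
send_rows(increments=[{"dx": -0.007,"dy": -0.007,"dz": 0.04,"yaw": -0.028,"claw": -1},{"dx": -0.007,"dy": -0.007,"dz": 0.1,"yaw": -0.028,"claw": -1},{"dx": -0.007,"dy": -0.007,"dz": 0.16,"yaw": -0.028,"claw": -1},{"dx": -0.007,"dy": -0.007,"dz": 0.21,"yaw": -0.028,"claw": -1},{"dx": -0.007,"dy": -0.007,"dz": 0.244,"yaw": -0.028,"claw": -1},{"dx": -0.007,"dy": -0.007,"dz": 0.244,"yaw": -0.028,"claw": -1},{"dx": -0.007,"dy": -0.007,"dz": 0.244,"yaw": -0.028,"claw": -1}])

```text
time: 3.5
tool_pos: [0.5768, 0.1135, 0.2153]
tool_rot: [-0.0, 0.995, 0.1, 0.001]
contact_force: [0.4, 0.3, -0.1]
gripper_width: 1.002
grasp_force: 0.0
```

Call:
send_rows(increments=[{"dx": 0,"dy": 0,"dz": 0,"yaw": 0,"claw": -0.5},{"dx": 0,"dy": 0,"dz": 0,"yaw": 0,"claw": 0},{"dx": 0,"dy": 0,"dz": 0,"yaw": 0,"claw": 1},{"dx": 0,"dy": 0,"dz": 0,"yaw": 0,"claw": 1},{"dx": 0,"dy": 0,"dz": 0,"yaw": 0,"claw": 1},{"dx": 0,"dy": 0,"dz": 0,"yaw": 0,"claw": 1},{"dx": 0,"dy": 0,"dz": 0,"yaw": 0,"claw": 1},{"dx": 0,"dy": 0,"dz": 0,"yaw": 0,"claw": 1}])

```text
time: 4.5
tool_pos: [0.5774, 0.1137, 0.2162]
tool_rot: [0.0, 0.995, 0.1, 0.002]
contact_force: [1.3, -2.2, 6.2]
gripper_width: 0.736
grasp_force: 64.8
```

Run:
```python
from h import *
s=manip.state(); print(s["time"],s["tool_pos"],s["contact_force"],s["ft_torque"],s["gripper_width"],s["grasp_force"])
delta([.577,.112,.25],11.3)
f=manip.grab_frame("wrist"); cv2.imwrite("pics/w4.png",f[:,:,::-1])
```

```text
4.5 [0.5774 0.1137 0.2162] [ 1.3354 -2.209   6.1577] [-0.1014 -0.1541  0.0146] 0.7361611040440175 64.83118725009263
theta now 11.447323568180742 units d [-0.0013  0.0031 -0.0676] yaw 0.0017141875536935299
```

View pics/w4.png

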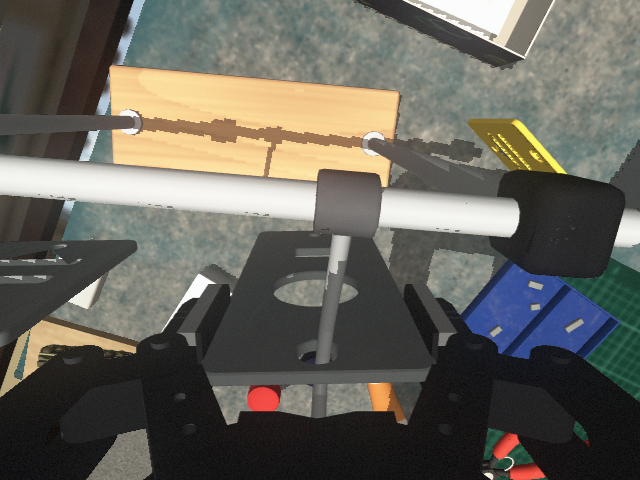

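The plate is gripped at both edges (width 0.736 ≈ 64 mm), with the hook wire through the hole at (318,350). Lifting along the hook.

Call:
send_rows(increments=[{"dx": 0,"dy": 0,"dz": -0.005,"yaw": 0,"claw": 1},{"dx": -0.004,"dy": 0,"dz": -0.01,"yaw": 0,"claw": 1},{"dx": -0.012,"dy": -0.001,"dz": -0.011,"yaw": 0,"claw": 1},{"dx": -0.016,"dy": -0.001,"dz": -0.013,"yaw": 0,"claw": 1},{"dx": -0.02,"dy": -0.002,"dz": -0.016,"yaw": 0,"claw": 1},{"dx": -0.024,"dy": -0.002,"dz": -0.021,"yaw": 0,"claw": 1},{"dx": -0.028,"dy": -0.002,"dz": -0.026,"yaw": 0,"claw": 1},{"dx": -0.032,"dy": -0.003,"dz": -0.032,"yaw": 0,"claw": 1},{"dx": -0.037,"dy": -0.003,"dz": -0.039,"yaw": 0,"claw": 1},{"dx": -0.043,"dy": -0.003,"dz": -0.047,"yaw": 0,"claw": 1},{"dx": -0.052,"dy": -0.004,"dz": -0.056,"yaw": 0,"claw": 1},{"dx": -0.065,"dy": -0.005,"dz": -0.065,"yaw": 0,"claw": 1},{"dx": -0.085,"dy": -0.007,"dz": -0.075,"yaw": 0,"claw": 1}])

```text
time: 6.18
tool_pos: [0.5333, 0.1086, 0.2521]
tool_rot: [-0.0, 0.995, 0.1, -0.0]
contact_force: [-0.8, -0.8, -1.1]
gripper_width: 0.732
grasp_force: 65.3
```

Run:
```python
from h import *
s=manip.state(); print(s["time"],s["tool_pos"],s["contact_force"],s["ft_torque"],s["gripper_width"],s["grasp_force"])
f=manip.grab_frame("wrist"); cv2.imwrite("pics/w5.png",f[:,:,::-1])
delta([.45,-.13,.33],-15.3)
```

```text
6.175 [0.5333 0.1086 0.2521] [-0.8247 -0.7795 -1.1264] [ 0.039  -0.002   0.0639] 0.7316590835286848 65.32121395692229
theta now 11.458621510384843 units d [-0.257   0.435  -0.1541] yaw 0.31135069910079566
```

View pics/w5.png

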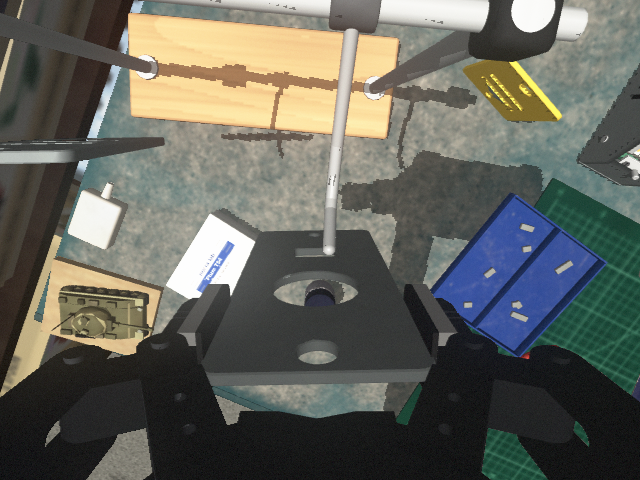

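The plate is clear of the hook: its 12 mm hole is at (317,351), its lower end at row 231, and the hook tip at (328,250) is outside it. Working out the plate's pose in the hand.

Run:
```python
from h import *
p=manip.camera_params("wrist"); K=p["camera_matrix"];T=p["tool_from_camera"]
f=cv2.cvtColor(cv2.imread("pics/w5.png"),cv2.COLOR_BGR2GRAY)
g=f[335:368,290:345]; _,b=cv2.threshold(g,0,255,cv2.THRESH_OTSU)
n,l,st,ce=cv2.connectedComponentsWithStats(b); i=1+np.argmax(st[1:,4]); print("hole",ce[i]+[290,335],st[i])
# object pts in axes like tool: X=plate x(rear +), Y=tool y, Z down
pts=[(2,0,0,317,351),(2,0,120,314,234),(2,-32,130,257,231),(2,32,130,373,231),(2,-32,-10,203,373),(2,32,-10,438,369)]
o=np.array([q[:3] for q in pts],float)/1e3; im=np.array([q[3:] for q in pts],float)
ok,r,t=cv2.solvePnP(o,im,K,None); e=cv2.projectPoints(o,r,t,K,None)[0][:,0]-im; print(e)
Rt=T[:3,:3]@cv2.Rodrigues(r)[0]; print(Rt); print("hole origin in tool",T[:3,:3]@t[:,0]+T[:3,3])
```

```text
hole [316.9919 357.0618] [  9  16  37  13 372]
[[ 2.1634 -0.3189]
 [ 0.8194  1.0655]
 [ 4.1283 -0.0783]
 [-5.0166 -1.2422]
 [-1.8282 -0.0143]
 [-0.147   0.4038]]
[[ 1.      0.0073  0.0047]
 [-0.0073  0.9999 -0.0148]
 [-0.0048  0.0147  0.9999]]
hole origin in tool [-0.0025 -0.0005 -0.036 ]
```

Run:
```python
from h import *
delta([.5938,-.1494,.26],-15.3)
```

```text
theta now 11.458621510384843 units d [ 0.0171  0.5301 -0.014 ] yaw 0.31135069910079566
```

Call:
send_rows(increments=[{"dx": -0.02,"dy": 0.02,"dz": -0.04,"yaw": 0.0,"claw": 1},{"dx": -0.02,"dy": 0.08,"dz": -0.06,"yaw": 0.06,"claw": 1},{"dx": -0.01,"dy": 0.17,"dz": -0.06,"yaw": 0.13,"claw": 1},{"dx": 0.0,"dy": 0.26,"dz": -0.05,"yaw": 0.2,"claw": 1},{"dx": 0.01,"dy": 0.35,"dz": -0.04,"yaw": 0.26,"claw": 1},{"dx": 0.015,"dy": 0.44,"dz": -0.02,"yaw": 0.312,"claw": 1},{"dx": 0.017,"dy": 0.5,"dz": -0.014,"yaw": 0.312,"claw": 1},{"dx": 0.017,"dy": 0.53,"dz": -0.014,"yaw": 0.312,"claw": 1},{"dx": 0.017,"dy": 0.53,"dz": -0.014,"yaw": 0.312,"claw": 1},{"dx": 0.017,"dy": 0.53,"dz": -0.014,"yaw": 0.312,"claw": 1}])

```text
time: 7.48
tool_pos: [0.5948, -0.1485, 0.2596]
tool_rot: [-0.0, 0.991, -0.133, 0.0]
contact_force: [0.9, 0.2, -0.2]
gripper_width: 0.732
grasp_force: 65.5
```

Run:
```python
from h import *
s=manip.state();print(s["contact_force"],s["tool_pos"],s["joint_pos"],s["time"]); delta([.5938,-.1494,.124],-15.3)
f=manip.grab_frame("side"); cv2.imwrite("pics/side1.png",f[:,:,::-1])
```

```text
[ 0.8914  0.2098 -0.1841] [ 0.5948 -0.1485  0.2596] [-0.3662  0.0091  1.6104  0.0004  1.5214  1.4719] 7.475
theta now -15.316258699549888 units d [-0.0017  0.0024  0.2711] yaw -0.00018917855949203226
```

Call:
send_rows(increments=[{"dx": -0.004,"dy": 0.002,"dz": 0.04,"yaw": 0,"claw": 1},{"dx": -0.004,"dy": 0.002,"dz": 0.1,"yaw": 0,"claw": 1},{"dx": -0.004,"dy": 0.002,"dz": 0.16,"yaw": 0,"claw": 1},{"dx": -0.004,"dy": 0.002,"dz": 0.21,"yaw": 0,"claw": 1},{"dx": -0.004,"dy": 0.002,"dz": 0.24,"yaw": 0,"claw": 1},{"dx": -0.004,"dy": 0.002,"dz": 0.26,"yaw": 0,"claw": 1},{"dx": -0.004,"dy": 0.002,"dz": 0.27,"yaw": 0,"claw": 1},{"dx": -0.004,"dy": 0.002,"dz": 0.27,"yaw": 0,"claw": 1}])

```text
time: 8.52
tool_pos: [0.5929, -0.1498, 0.1241]
tool_rot: [0.0, 0.991, -0.134, 0.0]
contact_force: [-0.5, -0.6, -0.7]
gripper_width: 0.736
grasp_force: 65.5
```

Call:
send_rows(increments=[{"dx": 0.01,"dy": 0,"dz": 0,"yaw": 0,"claw": 1},{"dx": 0.02,"dy": 0,"dz": 0,"yaw": 0,"claw": 1},{"dx": 0.036,"dy": 0,"dz": 0.001,"yaw": 0,"claw": 1},{"dx": 0.053,"dy": 0,"dz": 0.0025,"yaw": 0,"claw": 1},{"dx": 0.053,"dy": 0,"dz": 0.0025,"yaw": 0,"claw": 1}])

```text
time: 9.15
tool_pos: [0.618, -0.1563, 0.1227]
tool_rot: [-0.001, 0.991, -0.134, -0.001]
contact_force: [-3.5, 2.4, 2.9]
gripper_width: 0.732
grasp_force: 66.2
```

Run:
```python
from h import *
s=manip.state();print(s["contact_force"],s["ft_torque"],s["tool_pos"],s["time"])
f=manip.grab_frame("wrist"); cv2.imwrite("pics/w6.png",f[:,:,::-1])
g=cv2.cvtColor(f,cv2.COLOR_RGB2GRAY); print(g[330:400:2,317])
print(g[150:330:4,250]);
```

```text
[-3.5306  2.4195  2.8599] [ 0.716   1.0822 -0.0519] [ 0.618  -0.1563  0.1227] 9.15
[ 57  54  55  54  76 103 104 103 105 103 104  86  86  53  57  81  86 104
 103 103 106 104 101  87  88  84  84  85  87  87  89  89  88  88  89]
[136 136 155 155 148 137 144 147 139 152 158 133 145 138 138 143 137 140
 141 142 143 146 150 131 139 126 127 122 119 121 118 126 135  64  58  58
  52  57  55  55  53  55  52  54  57]
```

Call:
send_rows(increments=[{"dx": 0.017,"dy": 0,"dz": 0.0035,"yaw": 0,"claw": 1},{"dx": 0.034,"dy": 0,"dz": 0.008,"yaw": 0,"claw": 1},{"dx": 0.05,"dy": 0,"dz": 0.0145,"yaw": 0,"claw": 1},{"dx": 0.065,"dy": 0,"dz": 0.022,"yaw": 0,"claw": 1},{"dx": 0.08,"dy": 0,"dz": 0.031,"yaw": 0,"claw": 1},{"dx": 0.088,"dy": 0,"dz": 0.036,"yaw": 0,"claw": 1},{"dx": 0.088,"dy": 0,"dz": 0.036,"yaw": 0,"claw": 1}])

```text
time: 10.07
tool_pos: [0.6595, -0.1682, 0.1036]
tool_rot: [-0.0, 0.991, -0.134, -0.002]
contact_force: [-5.2, 1.7, 0.5]
gripper_width: 0.734
grasp_force: 69.2
```

Run:
```python
from h import *
s=manip.state();print(s["contact_force"],s["ft_torque"],s["tool_pos"],s["time"])
for n in("wrist","side","scene"):
  f=manip.grab_frame(n); cv2.imwrite(f"pics/{n}7.png",f[:,:,::-1])
  if n=="wrist": g=cv2.cvtColor(f,cv2.COLOR_RGB2GRAY)
for c in (230,317,400): print(g[240:420:3,c])
```

```text
[-5.1853  1.6858  0.5449] [0.3396 1.2337 0.03  ] [ 0.6595 -0.1682  0.1036] 10.075
[190 181 173 176 195 211 216 218 224 226 228 230 230 216 200 199 188 194
 154 112  77  78  49  51  49  49  52  48  47  49  57 132 132 133 135 138
 112 113 189 178 179 179 181 182 189 193 205 200 204 192  57  49  56  51
  81 117 121 118 117 115]
[159 158 156 110  61 119 121 121 120 119 119 119 119 145 174 243 209 200
 241 226 113 146 144 144 141 116  85  84  83  84  97 137 136 135 138 136
 138 110 221 239 237  85  81  95 106 111 101  96 112 108 100 103 110  91
  49  49  52  53 120 122]
[ 96 102  99  99  99 101 112 109 105 106  93  98  90  94  93  93  97 107
 101  98  95  94  95  95  99  97  95 100  95  95  92 133 132 132 134 108
 110 109 104  79  77  78  81  82  89  89  83  85 101  90  84  90  98  97
  87  89 127 115  90  90]
```

Call:
send_rows(increments=[{"dx": 0.008,"dy": 0,"dz": 0.006,"yaw": 0,"claw": 1},{"dx": 0.016,"dy": 0,"dz": 0.012,"yaw": 0,"claw": 1},{"dx": 0.022,"dy": 0,"dz": 0.017,"yaw": 0,"claw": 1},{"dx": 0.022,"dy": 0,"dz": 0.017,"yaw": 0,"claw": 1}])

```text
time: 10.72
tool_pos: [0.6704, -0.1713, 0.0956]
tool_rot: [-0.0, 0.991, -0.134, -0.001]
contact_force: [-5.2, 0.6, 1.0]
gripper_width: 0.731
grasp_force: 67.3
```

Run:
```python
from h import *
s=manip.state();print(s["contact_force"],s["ft_torque"],s["tool_pos"],s["time"])
f=manip.grab_frame("wrist"); cv2.imwrite("pics/w8.png",f[:,:,::-1])
g=cv2.cvtColor(f,cv2.COLOR_RGB2GRAY)
for c in (230,260,317,370,400): print(c,g[270:400:2,c])
```

```text
[-5.2356  0.5952  0.9728] [ 0.3554  1.2072 -0.0439] [ 0.6704 -0.1713  0.0956] 10.725
230 [184 205 219 220 222 228 231 231 229 227 228 187 188 140 139  90  86  52
  55  54  55  54  52  53  55  55  52 114 134 133 134 133 134 148 125 126
 125 125 124 123 212 136 123 126 216 218 217 217 216 182 186 184 188 185
 189 187 188 189 196 191 192 196 198 194 205]
260 [ 95  95  96  97  96  95  96  94  94  94  95  95  93  96  95  95  92  95
  90  92  94  95  92  90  91  91  89 126 137 136 137 136 137 148 129 127
 127 125 125 126 127 128 127 127 125 125 218 218 219 219 218 221 219 222
 219 220 220 220 220 220 221 208 196 199 206]
317 [164 161 162 172 206 209 186 169 164 165 164 163 143 123 123 145 152 153
 169 246 246 230 200 205 244 245 126 140 140 141 139 141 138 155 128 138
 136 135 138 149 128 127 128 123 127 216 203 169 108 217 217 217 224 226
 219 219 217 247 218 221 235 202 112 123 114]
370 [ 87  86  85  85  86  86  84  85  86  85  86  88  84  82  85  83  86  88
  85  83  88  90  86  87  86  87  92 135 134 135 133 134 138 147 123 125
 127 125 123 125 125 126 123 125 122 122 125 123 124 123 123 121 124 122
 121 124 122 121 125 125 126  89  98 105  95]
400 [105 107 105 106 110 122 113 114 111 110 106  99 103 103  97  99 102  98
  95 101 106 112 117 110 105 106  91 136 134 134 133 135 140 142 123 124
 118 123 123 121 123 123 124 122 124 121 121 122 119  59  80  82  83  82
  82  82  83  80  83  82  78  85  96  99  92]
```

Call:
send_rows(increments=[{"dx": -0.007,"dy": 0,"dz": -0.008,"yaw": 0,"claw": 1},{"dx": -0.014,"dy": 0,"dz": -0.016,"yaw": 0,"claw": 1},{"dx": -0.012,"dy": 0,"dz": -0.026,"yaw": 0,"claw": 1},{"dx": 0.0,"dy": 0,"dz": -0.026,"yaw": 0,"claw": 1},{"dx": 0.012,"dy": 0,"dz": -0.023,"yaw": 0,"claw": 1},{"dx": 0.017,"dy": 0,"dz": -0.02,"yaw": 0,"claw": 1},{"dx": 0.017,"dy": 0,"dz": -0.02,"yaw": 0,"claw": 1},{"dx": 0.017,"dy": 0,"dz": -0.02,"yaw": 0,"claw": 1}])

```text
time: 11.78
tool_pos: [0.6792, -0.1736, 0.1061]
tool_rot: [-0.0, 0.991, -0.134, -0.0]
contact_force: [-2.4, -1.0, 2.6]
gripper_width: 0.736
grasp_force: 67.5
```

```bash
cat > look.py <<'E'
from h import *
s=manip.state();print(s["contact_force"],s["ft_torque"],s["tool_pos"],s["time"],s["grasp_force"])
f=manip.grab_frame("wrist"); import sys; cv2.imwrite("pics/%s.png"%sys.argv[1],f[:,:,::-1])
g=cv2.cvtColor(f,cv2.COLOR_RGB2GRAY)
for r in range(304,402,2): print(r," ".join("%2d"%(v//10) for v in g[r,270:366:2]))
E
python3 look.py w9
```

```text
[-2.3585 -1.0175  2.6371] [0.2124 0.7782 0.0352] [ 0.6792 -0.1736  0.1061] 11.775 67.5030443072319
304  9  9 16 17 16 16 16 11 12 12 12 12 12 12 12 12 12 14 16 16 16 16 16 16 15 16 16 16 12 12 12 20 21 20 20 12 16 16 16 16 12  8  8  8  8  8  8  8
306  8  9 12 16 16 16 16 11 13 13 13 13 13 13 12 13 13 13 13 14 15 15 16 15 16 15 13 13 13 12 13 13 13 13 13 12 16 16 16 16 11  8  8  8  8  8  8  8
308  9  8  9 16 16 16 16 13 14 15 15 15 15 15 13 15 15 15 15 15 15 15 14 15 15 15 15 15 15 13 14 15 15 15 15 13 16 16 16 16  9  8  8  8  8  8  8  8
310  9  8  9 16 16 16 16 14 15 15 15 15 15 15 13 15 15 15 15 15 15 15 14 15 15 15 15 15 15 13 16 15 15 15 15 23 18 16 16 16  9  8  8  8  8  8  8  8
312  9  9  9 16 16 16 16 16 15 15 15 15 15 14 14 15 15 15 15 15 15 15 14 15 15 15 15 15 15 13 16 15 15 15 15 25 25 16 16 16  9 11  8  8  8  8  8  8
314  8  8  9 15 16 16 16 16 18 24 24 24 24 23 16 24 24 24 24 24 24 23 21 24 24 24 24 25 25 23 25 25 25 25 25 25 25 25 16 14  8 11  8  8  8  8  8  8
316  9  9  8 12 16 16 16 16 14 24 23 24 24 23 14 24 24 24 24 24 24 23 21 24 24 24 24 24 25 22 25 25 25 25 25 25 1
[... 5550 characters left out ...]
  9  9  9  9  9  9  9  9  9  9  9 10  9  9  9  9  9 10  9  9  9  9  9  9  9 10 10  9  8  9  9  9  9 10  9  9
394  9  9  9  9  9  9  9 10 11 11 10  9  9  9  9  9 10 10  9  9  9  9 10 11 10  9  9  9  9 10 10 10 10  9  9  9  9 11 10 10  8  8  9 10 11 11 10  9
396  9  9  9  9  9  9  9 10 11 12 11 10 10 10 10 10 11 11 11 10 10 10 11 11 11 10 10 10 10 10 11 11 10  9 10 10 10 12 12 10 10 10 10 11 12 11 12 10
398  9  9  9  8  9  9  9 10 12 12 11 11 10 10 11 11 11 12 11 10 10 11 11 12 11 10 11 10 11 11 11 12 11 10 10 10 11 12 12 11 10 10 10 12 12 12 12 11
400  9  9  9  9  9  9  9 10 12 12 10 10  9 10  9 10 11 11 10 10  9  9 10 11 10 10 10  9 10 10 11 10 10  9  9  9 10 12 11 10  9  9  9 11 11 11 11 10
```

The upper hole is seen at (318,344) on the now-visible outer face, square with the case. Next I lower along the rim normal and feel for the pins.

Call:
send_rows(increments=[{"dx": 0.004,"dy": 0,"dz": 0.005,"yaw": 0,"claw": 1},{"dx": 0.008,"dy": 0,"dz": 0.01,"yaw": 0,"claw": 1},{"dx": 0.012,"dy": 0,"dz": 0.014,"yaw": 0,"claw": 1},{"dx": 0.012,"dy": 0,"dz": 0.014,"yaw": 0,"claw": 1},{"dx": 0.012,"dy": 0,"dz": 0.014,"yaw": 0,"claw": 1}])

```text
time: 12.45
tool_pos: [0.6854, -0.1753, 0.0991]
tool_rot: [0.0, 0.991, -0.134, 0.0]
contact_force: [-2.1, 0.7, 3.8]
gripper_width: 0.736
grasp_force: 65.3
```

```bash
cat > st.py <<'E'
from h import *
import sys
s=manip.state(); yw=np.radians(-15.3); ex=np.array([np.cos(yw),np.sin(yw)]); ey=np.array([-ex[1],ex[0]])
C=np.array([.6517,-.1653]); F=s["contact_force"]; d=s["tool_pos"][:2]-C
S=d@ex*1e3; Z=s["tool_pos"][2]*1e3
print("t",s["time"],"s %.1f y %.1f z %.1f"%(S,d@ey*1e3,Z),"F along s,y,z",F[:2]@ex,F[:2]@ey,F[2],"tq",s["ft_torque"],"grip",s["grasp_force"],s["gripper_width"])
f=manip.grab_frame("wrist"); cv2.imwrite("pics/t%.0f.png"%(s["time"]*100),f[:,:,::-1]); g=cv2.cvtColor(f,cv2.COLOR_RGB2GRAY)
c=np.median(g[280:360,[240,250,380,390,400]],axis=1)
print("col",280,c[::2].astype(int))
r=np.where((c[:-2]<118)&(c[2:]>122))[0]+281; print(r)
# tilt from rear top edge row, dp=6
def row(a,dp=6.):
    x=-2.5+(10+dp)*np.sin(a)+2*np.cos(a); z=-36+dp-(10+dp)*np.cos(a)+2*np.sin(a)
    return 229.5+410.2*np.tan(np.arctan2(65.9-x,142.8+z)-np.radians(15.4))
al=np.radians(np.arange(20,60)); 
for q in r[:1]:
    a=al[np.argmin(abs(row(al)-q))]; print("alpha",np.degrees(a))
    P=np.array([S-2.5,Z+30]); up=np.array([np.sin(a),np.cos(a)]); H=P+6*up+2*np.array([np.cos(a),-np.sin(a)]); L=H-120*up
    for n,h,b in(("hi",H,(45.2,121.6)),("lo",L,(-45.1,44.4))):
        e=h-np.array(b); print(n,"along %.1f height %.1f"%(e@[.766,.643],e@[-.643,.766]))
E
python3 st.py
```

```text
t 12.45 s 35.1 y -0.7 z 99.1 F along s,y,z -2.2275117379903087 0.07682231266184755 3.7513788879404433 tq [ 0.1353  0.7541 -0.0422] grip 65.29267055913806 0.7363172275656477
col 280 [ 97  96  95  95  93  95  95  93  94  92  95  91  89  90  92 101 101 102
 100 130 133 132 133 133 132 151 129 129 130 129 130 130 130 129 128 129
 129 130 129 130]
[317 318]
alpha 53.0
hi along 1.1 height 11.5
lo along 0.1 height 18.9
```

Call:
send_rows(increments=[{"dx": 0.002,"dy": 0,"dz": 0.0025,"yaw": 0,"claw": 1},{"dx": 0.004,"dy": 0,"dz": 0.005,"yaw": 0,"claw": 1},{"dx": 0.004,"dy": 0,"dz": 0.005,"yaw": 0,"claw": 1},{"dx": 0.004,"dy": 0,"dz": 0.005,"yaw": 0,"claw": 1}])

```text
time: 13.0
tool_pos: [0.6868, -0.1757, 0.0976]
tool_rot: [-0.0, 0.991, -0.134, -0.001]
contact_force: [-5.6, 1.9, 8.7]
gripper_width: 0.733
grasp_force: 65.1
```

```bash
python3 st.py
```

```text
t 13.0 s 36.6 y -0.7 z 97.6 F along s,y,z -5.914551664158969 0.31047603365932364 8.736539201940962 tq [0.3338 1.2991 0.0188] grip 65.08366411551833 0.7334033239358448
col 280 [ 96  98  95  95  91  94  94  91  93  95  93  94  94  92  92  94  93  92
  92 130 133 134 132 134 150 151 131 129 130 132 131 131 131 131 130 131
 130 131 132 131]
[317 318]
alpha 53.0
hi along 1.3 height 9.4
lo along 0.2 height 16.8
```

Call:
send_rows(increments=[{"dx": 0.0005,"dy": 0,"dz": 0.0021,"yaw": 0,"claw": 1},{"dx": -0.0002,"dy": 0,"dz": 0.0028,"yaw": 0,"claw": 1},{"dx": -0.001,"dy": 0,"dz": 0.0034,"yaw": 0,"claw": 1},{"dx": -0.0018,"dy": 0,"dz": 0.0041,"yaw": 0,"claw": 1},{"dx": -0.0025,"dy": 0,"dz": 0.0047,"yaw": 0,"claw": 1},{"dx": -0.0033,"dy": 0,"dz": 0.0054,"yaw": 0,"claw": 1}])

```text
time: 13.8
tool_pos: [0.687, -0.1757, 0.0974]
tool_rot: [0.0, 0.991, -0.134, 0.002]
contact_force: [-4.1, 1.8, 15.0]
gripper_width: 0.732
grasp_force: 65.1
```

```bash
python3 st.py
```

```text
t 13.8 s 36.8 y -0.7 z 97.4 F along s,y,z -4.425335250831408 0.682531431952163 14.97652427517235 tq [ 0.3396  1.1425 -0.0214] grip 65.10048961266875 0.7317797741328065
col 280 [ 94  96  97  96  92  98  96  93  91  95  92  96  92  93  94  93  94  93
  90 130 132 132 133 132 151 140 130 129 131 130 129 130 131 130 131 130
 131 132 132 132]
[317]
alpha 53.0
hi along 1.3 height 9.2
lo along 0.2 height 16.5
```

Call:
send_rows(increments=[{"dx": -0.002,"dy": 0,"dz": -0.0023,"yaw": 0,"claw": 1},{"dx": -0.0035,"dy": 0,"dz": -0.001,"yaw": 0,"claw": 1},{"dx": -0.005,"dy": 0,"dz": 0.0003,"yaw": 0,"claw": 1},{"dx": -0.0066,"dy": 0,"dz": 0.0016,"yaw": 0,"claw": 1},{"dx": -0.0066,"dy": 0,"dz": 0.0016,"yaw": 0,"claw": 1}])

```text
time: 14.48
tool_pos: [0.6831, -0.1746, 0.0936]
tool_rot: [0.0, 0.991, -0.134, 0.001]
contact_force: [0.1, 0.5, -1.8]
gripper_width: 0.732
grasp_force: 66.4
```

```bash
python3 st.py | grep -v col
```

```text
t 14.475 s 32.7 y -0.6 z 93.6 F along s,y,z -0.06580419855869152 0.5056096547272916 -1.8060016240926942 tq [ 0.062  -0.0285 -0.0016] grip 66.38981865718961 0.7319084546239548
  92  90 132 135 133 132 133 151 140 128 128 129 126 129 128 128 128 129
 129 129 129 130]
[318 319]
alpha 52.0
hi along -4.2 height 9.0
lo along -5.4 height 14.3
```

Call:
send_rows(increments=[{"dx": 0.0013,"dy": 0,"dz": 0.0015,"yaw": 0,"claw": 1},{"dx": 0.0026,"dy": 0,"dz": 0.0031,"yaw": 0,"claw": 1},{"dx": 0.0038,"dy": 0,"dz": 0.0046,"yaw": 0,"claw": 1},{"dx": 0.0038,"dy": 0,"dz": 0.0046,"yaw": 0,"claw": 1}])

```text
time: 15.02
tool_pos: [0.6842, -0.1749, 0.0904]
tool_rot: [-0.0, 0.991, -0.134, -0.0]
contact_force: [0.6, -0.0, -1.3]
gripper_width: 0.731
grasp_force: 66.5
```

```bash
python3 st.py | grep -v col
```

```text
t 15.025 s 33.9 y -0.7 z 90.4 F along s,y,z 0.5519123501423432 0.1244803841399238 -1.2952820127382991 tq [-0.0416 -0.0087  0.06  ] grip 66.45943572744727 0.7310893303504923
  95  90 132 133 133 135 134 152 142 129 129 130 129 130 129 127 129 129
 129 130 128 129]
[318 319]
alpha 52.0
hi along -5.4 height 5.8
lo along -6.5 height 11.1
```

Call:
send_rows(increments=[{"dx": 0.0013,"dy": 0,"dz": 0.0015,"yaw": 0,"claw": 1},{"dx": 0.0026,"dy": 0,"dz": 0.0031,"yaw": 0,"claw": 1},{"dx": 0.0038,"dy": 0,"dz": 0.0046,"yaw": 0,"claw": 1},{"dx": 0.0038,"dy": 0,"dz": 0.0046,"yaw": 0,"claw": 1}])

```text
time: 15.58
tool_pos: [0.6861, -0.1754, 0.0887]
tool_rot: [-0.0, 0.991, -0.134, -0.0]
contact_force: [-1.3, 0.1, 0.4]
gripper_width: 0.732
grasp_force: 66.1
```

```bash
python3 st.py | grep -v col
```

```text
t 15.575 s 35.8 y -0.7 z 88.7 F along s,y,z -1.2538871663943922 -0.20888751758935073 0.37710510405943687 tq [ 0.0754  0.253  -0.0375] grip 66.08527522534132 0.7323691086954749
  93 123 133 133 131 134 133 154 129 130 129 130 131 132 131 130 128 130
 130 129 130 130]
[317 318]
alpha 53.0
hi along -5.1 height 3.1
lo along -6.1 height 10.5
```

```bash
python3 - <<'E'
import cv2,glob
g=cv2.imread("pics/t1558.png",0) if glob.glob("pics/t1558.png") else cv2.imread(sorted(glob.glob("pics/t*.png"))[-1],0)
for r in range(304,356,2): print(r," ".join("%2d"%(v//10) for v in g[r,288:350:2]))
E
ls pics
```

```text
304 20 20 20 20 20 20 17 14 15 15 15 16 16 16 16 16 16 16 15 15 15 19 20 20 20 20 20 19 20 20 20
306 20 20 20 20 20 18 13 14 15 15 15 16 16 16 16 16 16 16 15 15 14 13 20 20 20 20 20 20 20 20 20
308 20 20 20 20 20 12 13 14 14 15 15 16 16 16 16 16 16 16 15 15 14 13 19 20 20 20 20 20 20 13  8
310 19 20 19 19 20 12 13 14 15 15 15 16 16 16 16 16 16 16 15 15 14 13 17 19 19 20 19 14  8  9  9
312 13 19 19 19 19 12 13 14 15 15 15 16 16 16 16 16 16 16 15 15 14 13 16 19 19 19 19  8  9  8  8
314 19 20 20 20 20 12 13 14 15 15 16 16 16 16 16 16 16 16 15 15 14 13 17 20 19 20 20 10  9  8  9
316 20 20 19 20 20 12 13 14 15 15 16 16 16 16 16 16 16 16 15 15 14 13 17 19 19 19 20 20 17 11  8
318  9 10 10 10 10 10 10 10 10 10 10 10 10 10 10 10 10 11 11 11 11 11 11 11 11 11 11 11 11 11 11
320 13 13 13 13 13 13 13 13 13 13 13 13 13 13 13 13 13 13 13 13 13 13 13 13 13 13 13 12 13 13 13
322 13 13 13 13 13 13 13 13 13 13 13 13 13 13 13 13 13 13 13 13 13 13 13 12 13 13 12 13 13 13 13
324 13 13 13 13 13 13 13 13 13 13 13 13 13 13 13 13 13 13 13 13 13 13 13 12 13 13 13 13 13 13 13
326 13 13 13 13 13 13 13 13 13 13
[... 930 characters left out ...]
 12 13
346 13 13 13 13 12 15 16 17 17 18 19 19 20 19 19 19 19 18 18 17 16 16 13 13 13 13 13 13 13 13 12
348 13 13 13 13 13 15 16 17 17 16 16 16 16 16 16 16 16 16 16 16 16 15 13 13 13 13 12 13 12 13 13
350 13 13 13 13 13 13 16 17 16 16 16 16 16 16 16 16 16 16 16 16 15 13 13 13 13 13 13 13 13 13 13
352 13 13 13 12 13 13 13 16 16 16 16 16 16 16 16 16 16 16 16 16 14 13 13 13 13 13 13 13 13 13 13
354 13 13 13 13 13 13 12 12 13 16 16 16 16 16 16 16 16 16 14 13 12 13 13 12 13 13 13 13 13 12 13
sc.png
scene0.png
scene7.png
sd.png
side0.png
side1.png
side7.png
t1245.png
t1300.png
t1380.png
t1448.png
t1502.png
t1558.png
w1.png
w2.png
w2c.png
w3.png
w3c.png
w4.png
w5.png
w6.png
w8.png
w9.png
wrist7.png
```

The numeric crop shows the thick pin's tip standing in the plate's 12 mm hole (pin columns 298-330, hole 296-338), so it is engaged. I'll shift 0.5 mm to centre it and continue down.

Call:
send_rows(increments=[{"dx": 0.001,"dy": -0.001,"dz": 0.0012,"yaw": 0,"claw": 1},{"dx": 0.0026,"dy": -0.001,"dz": 0.0031,"yaw": 0,"claw": 1},{"dx": 0.0038,"dy": -0.001,"dz": 0.0046,"yaw": 0,"claw": 1},{"dx": 0.0038,"dy": -0.001,"dz": 0.0046,"yaw": 0,"claw": 1}])

```text
time: 16.12
tool_pos: [0.688, -0.1757, 0.0865]
tool_rot: [0.0, 0.991, -0.134, -0.0]
contact_force: [-2.1, -0.8, 4.3]
gripper_width: 0.736
grasp_force: 65.4
```

```bash
python3 st.py | grep -v col
python3 - <<'E'
import cv2,glob,os
g=cv2.imread(max(glob.glob("pics/t*.png"),key=os.path.getmtime),0)
for r in range(308,358,4): print(r," ".join("%2d"%(v//10) for v in g[r,288:350:2]))
E
```

```text
t 16.125 s 37.7 y -0.5 z 86.5 F along s,y,z -1.8631140644299922 -1.2909402656291766 4.278187075825964 tq [-0.1742  0.8714  0.0885] grip 65.41276892647147 0.7363423600004239
  99 132 132 132 134 131 153 132 132 132 131 133 133 132 131 131 130 131
 130 131 130 133]
[316 317]
alpha 54.0
hi along -5.0 height 0.1
lo along -5.9 height 9.6
308 14 14 14 14 14 14 14 14 14 14 14 14 14 14 14 14 14 14 14 14 14 14 14 14 14 14 14 14 14 14 14
312 13 13 14 14 14 13 13 13 12 12 12 12 12 13 13 12 11 11 11 11 11 11 11 11 11 11 11 12 11 11 11
316 12 12 11 12 12 11 10 10 10 10 10 11  9  9  9  9  9  9  9  9  9  8  9  9  9  9  8  9  9  9  8
320 13 13 13 13 13 13 13 13 13 13 13 13 13 13 13 13 13 13 13 13 12 13 13 13 13 13 13 13 13 13 13
324 13 13 13 13 13 13 13 13 13 13 13 13 13 13 13 13 13 13 13 13 13 13 13 13 13 13 13 13 13 13 13
328 15 15 15 15 15 15 16 15 15 15 15 15 15 16 15 15 15 15 15 15 15 15 15 15 15 15 15 15 15 15 15
332 13 13 13 13 13 13 13 13 13 12 13 13 13 13 13 13 13 13 13 13 13 13 13 13 13 13 13 13 12 13 13
336 13 13 13 12 13 13 13 14 15 15 15 16 16 16 16 16 16 16 15 15 14 13 12 12 13 13 13 13 13 13 13
340 13 13 13 13 10 11 13 14 15 15 15 16 16 16 16 16 16 16 15 15 14 13 12 10 10 11 13 13 13 13 13
344 13 13 13 13 13 12 13 14 15 15 15 16 16 16 16 16 15 15 15 15 14 13 12 13 13 13 13 13 13 13 13
348 13 13 13 13 13 12 14 14 15 15 16 16 16 16 16 16 16 15 15 15 14 13 12 13 13 13 13 13 13 13 13
352 13 13 13 13 13 12 13 14 15 16 17 19 19 20 20 19 18 18 17 15 14 13 12 13 13 13 13 13 13 13 13
356 13 13 13 13 13 15 16 17 17 18 19 19 20 20 19 20 19 19 18 17 17 16 16 12 13 13 13 12 13 13 13
```

The upper end is nearly home (pin standing well through the hole), while the lower end rests on the thin pin's tip. I'll release, re-grip the edges lower down, and feel for the thin pin there.

Call:
send_rows(increments=[{"dx": 0,"dy": 0,"dz": 0,"yaw": 0,"claw": 0},{"dx": 0,"dy": 0,"dz": 0,"yaw": 0,"claw": -1},{"dx": 0,"dy": 0,"dz": 0,"yaw": 0,"claw": -1},{"dx": 0,"dy": 0,"dz": 0,"yaw": 0,"claw": -1},{"dx": 0,"dy": 0,"dz": 0,"yaw": 0,"claw": -1},{"dx": 0,"dy": 0,"dz": 0,"yaw": 0,"claw": -1}])

```text
time: 16.92
tool_pos: [0.6881, -0.1754, 0.0861]
tool_rot: [-0.0, 0.991, -0.134, 0.0]
contact_force: [-0.5, -0.6, 0.6]
gripper_width: 1.002
grasp_force: 0.0
```

```bash
python3 st.py | grep -v col
python3 - <<'E'
import cv2,glob,os
g=cv2.imread(max(glob.glob("pics/t*.png"),key=os.path.getmtime),0)
for r in range(304,372,4): print(r," ".join("%2d"%(v//10) for v in g[r,284:350:2]))
for c in (220,250,380,410): print(c,g[280:420:4,c])
E
```

```text
t 16.925 s 37.7 y -0.2 z 86.1 F along s,y,z -0.36500164110609346 -0.7378334400309412 0.5701226532787973 tq [-0.0186 -0.0037 -0.0079] grip 0.0 1.0017816197724352
 130 131 129 155 132 131 131 131 130 132 131 130 130 129 129 130 131 131
 129 129 129 129]
[311]
alpha 59.00000000000001
hi along -5.5 height -0.7
lo along -5.3 height 19.2
304 15 15 15 15 15 15 15 15 15 15 14 15 14 15 15 14 15 15 15 14 15 14 14 14 15 14 14 14 14 15 15 14 15
308 14 14 14 14 14 14 14 14 14 14 14 14 14 14 14 14 14 14 14 14 14 14 14 14 14 14 14 14 14 14 14 14 14
312 13 13 13 12 13 13 13 13 13 13 13 12 13 13 13 13 13 13 13 13 13 13 12 12 12 12 12 13 12 13 12 13 12
316 12 13 13 13 13 13 13 13 13 12 13 12 12 13 13 13 13 12 13 13 12 13 12 12 13 12 12 12 12 12 12 12 12
320 12 13 12 13 13 13 12 13 13 13 13 13 13 13 13 13 13 13 13 13 12 12 12 13 12 12 12 12 12 12 12 12 12
324 13 13 13 13 13 13 13 13 13 13 13 13 13 13 13 13 13 13 13 13 13 13 13 13 13 13 13 13 13 12 13 13 12
328 12 13 13 13 13 13 13 13 13 13 13 13 14 14 15 16 16 16 16 15 15 13 13 13 12 13 13 13 13 12 13 13 13
332 13 13 13 13 13 13 11 10 12 13 14 15 15 15
[... 872 characters left out ...]
 13 12 12
368 22 17 15 15 15 14 14 14 14 14 15 15 15 14 15 14 15 14 15 15 15 15 15 15 15 15 14 15 11 15 16 15 13
220 [115 120 121 103 110 142 147 212 133 133 131 134 133 133 132 131 131 131
 132 226 197 191 196 200 197 185 179 179 186 177 170 179 198 206 199]
250 [251 250 250 155 154 152 150 146 130 131 130 129 131 130 132 133 133 136
 134 129 227 229 229 228 229 228 229 229 229 228 229 226 191  53  52]
380 [154 152 151 148 152 149 150 145 130 127 128 130 130 130 131 128 127 131
 129 129 129 127 128 128 129 126 126 128 129 124 127 128 124  44  43]
410 [114 119 126 106 103 111 108 105 127 128 127 129 128 131 129 127 130 129
 127 128 127  99  94 101  95  98 104 108 115 108 106  85  81  80  84]
```

Call:
send_rows(increments=[{"dx": 0,"dy": 0,"dz": -0.04,"yaw": 0,"claw": -1},{"dx": 0,"dy": 0,"dz": -0.12,"yaw": 0,"claw": -1},{"dx": -0.05,"dy": 0,"dz": -0.22,"yaw": 0,"claw": -1},{"dx": -0.14,"dy": -0.02,"dz": -0.3,"yaw": 0,"claw": -1},{"dx": -0.14,"dy": -0.02,"dz": -0.32,"yaw": 0,"claw": -1},{"dx": -0.14,"dy": -0.02,"dz": -0.32,"yaw": 0,"claw": -1},{"dx": -0.14,"dy": -0.02,"dz": -0.32,"yaw": 0,"claw": -1}])

```text
time: 17.85
tool_pos: [0.6231, -0.1474, 0.2444]
tool_rot: [-0.0, 0.991, -0.134, -0.001]
contact_force: [0.8, 0.2, -0.4]
gripper_width: 1.0
grasp_force: 0.0
```

Run:
```python
from h import *
s=manip.state(); print(s["time"],s["tool_pos"],s["contact_force"])
f=manip.grab_frame("wrist"); cv2.imwrite("pics/w20.png",f[:,:,::-1]); np.save("w20.npy",np.r_[s["tool_pos"],s["tool_rot"]])
c=cam("wrist",s); yw=np.radians(-15.3); ex=np.array([np.cos(yw),np.sin(yw)]);ey=np.array([-ex[1],ex[0]])
def W(x,y,h): # rim coords mm -> world, pin centred
    S=x*.766-h*.643; Z=83+x*.643+h*.766; p=np.array([.6517,-.1653])+ex*S/1e3+ey*y/1e3; return [p[0],p[1],Z/1e3]
for n,q in [("thick tip",(60,0,12)),("thin tip",(-60,0,8)),("TL",(70,32,4)),("TR",(70,-32,4)),("BL",(-70,32,4)),("BR",(-70,-32,4)),("BLlift8",(-70,32,12)),("BRlift8",(-70,-32,12))]: print(n,proj(c,W(*q)))
g=cv2.cvtColor(f,cv2.COLOR_RGB2GRAY)
u=proj(c,W(-60,0,4)); x0,y0=int(u[0]),int(u[1])
for r in range(y0-24,y0+24,2): print(r," ".join("%2d"%(v//10) for v in g[r,x0-44:x0+44:2]))
print(x0)
```

```text
17.85 [ 0.6231 -0.1474  0.2444] [ 0.8322  0.1829 -0.3808]
thick tip [333.4183 107.037 ]
thin tip [328.651 219.194]
TL [279.3759  84.444 ]
TR [387.9251  84.2911]
BL [291.567  222.2538]
BR [365.0441 222.159 ]
BLlift8 [291.2538 229.8317]
BRlift8 [365.6737 229.7362]
191 12 12 13 14 14 14 14 14 14 14 14 14 14 14 14 14 10  7  7  7  7  7  7  7  7  7  7  8  7 12 14 14  8 14  7  7  7 13  7  7  7  7 13  6
193 12 12 13 14 14 14 14 14 14 14 14 14 14 14 14 14 10  7  7  7  7  7  7  7  7  7  7  7  7 13 14 14 14 14 13 14 13 14 14 14 13 13 14  6
195 13 13 13 14 14 14 14 14 14 14 14 14 14 14 14 14  9  8  8  9  8  8  8  8  8  8  8  9  9 13 14 14 14 14 13 13 13 13 13 14 13 14 13  6
197 12 13 13 14 14 14 14 14 14 14 14 14 14 14 14 14 11 11 12 12 11 11 12 12 12 12 12 11 11 13 14 14 14 13 14 14 14 13 14 13 13 13 12  6
199 12 12 13 14 14 14 14 14 14 14 14 14 14 14 14 14 14 14 14 15 14 14 15 14 14 15 15 15 14 14 14 14 14 13 13 13 14 14 14 14 14 14  9  6
201 12 12 12 14 14 14 14 14 14 14 14 14 14 14 14 14 14 14 14 14 14 14 14 14 14 14 14 14 14 14 14 14 14 14 14 13 14 14 14 14 14 14  7  6
203 12 12 12 13 14 14
[... 1730 characters left out ...]
0 11 11 11 12 11
229 11 11 10 10 10 10 11 11 11 10 11 11 10 11 10 10 11 11 11 10 10 11 10 11 11 11 11 11 10 10 11 10 10 10 10 10 10 10 10 10 11 11 11 12
231 12 12 11 10 10 10 11 11 11 10 11 10 11 11 10 11 11 11 10 10 10 10 10 11 11 11 11 10 11 10 11 11 10 10 10 10 10 11 11 11 10 11 11 11
233 12 12 11 11  5  5  5  5  5  5  5  5  5  5  5  5  5  5  5  5  5  5  5  5  5  5  5  5  5  5  5  5  5  5  5  5  5  5  5  5  5  5  5  5
235 11 11 11 11  5  5  5  5  5  5  5  5  5  5  5  5  5  5  5  5  5  5  5  5  5  4  5  5  5  5  5  5  5  5  5  5  5  5  5  5  5  5  4  5
237 11 11 11 11  5  5  5  5  5  5  6  6  5  5  5  4  5  5  4  5  5  5  5  5  5  5  5  5  5  5  5  5  5  5  5  6  6  5  5  5  4  5  5  5
328
```

The lower edge lies at row 222, as predicted for flush (230 if riding on the pin), and the thin pin's tip shows in its hole at (327,219). Verifying the pose by PnP.

Run:
```python
from h import *
w=np.load("w20.npy"); s=dict(tool_pos=w[:3],tool_rot=w[3:]); K,E=cam("wrist",s)
g=cv2.imread("pics/w20.png",0).astype(float)
def edge(p0,p1,n=15,w=8): # strongest gradient across segment, fit line
    p0,p1=np.array(p0),np.array(p1); t=(p1-p0)/np.linalg.norm(p1-p0); nn=np.array([-t[1],t[0]]); out=[]
    k=np.arange(-w,w+.01,.5)
    for a in np.linspace(.12,.88,n):
        q=p0+a*(p1-p0)+k[:,None]*nn
        v=cv2.remap(g.astype(np.float32),q[:,0].astype(np.float32)[None],q[:,1].astype(np.float32)[None],1)[0]
        d=np.abs(v[4:]-v[:-4]); i=np.argmax(d); out.append(q[i+2])
    l=cv2.fitLine(np.array(out,np.float32),cv2.DIST_HUBER,0,.01,.01)[:,0]; return np.cross([l[2],l[3],1],[l[2]+l[0],l[3]+l[1],1])
P=[(279.4,84.4),(387.9,84.3),(365,222),(291.6,222)]
L=[edge(P[i],P[(i+1)%4]) for i in range(4)]
C=[];
for i in range(4): x=np.cross(L[i-1],L[i]); C.append(x[:2]/x[2])
C=np.array(C); print(C)
o=np.array([[70,32,0],[70,-32,0],[-70,-32,0],[-70,32,0]],float)/1e3
ok,r,t=cv2.solvePnP(o,C,K,None,flags=cv2.SOLVEPNP_IPPE); Ri=E[:3,:3].T@cv2.Rodrigues(r)[0]; x=E[:3,:3].T@(t[:,0]-E[:3,3])
print("centre outer",x,"reproj",np.abs(cv2.projectPoints(o,r,t,K,None)[0][:,0]-C).max()); print("slope",np.degrees(np.arcsin(Ri[2,0])),"yaw",np.degrees(np.arctan2(Ri[1,0],Ri[0,0])),"roll",np.degrees(np.arcsin(Ri[2,1])))
for y in (-.02,.02): pass
n=Ri[:,2]; print("height of outer face over rim centre mm",1e3*(x-np.array([.6517,-.1653,.083]))@n, n)
print("short plate: side image")
f=manip.grab_frame("side"); a=cv2.imread("pics/side0.png")[75:160,290:330].astype(int)[...,::-1]; print(np.abs(f[75:160,290:330].astype(int)-a).mean())
```

```text
[[279.2018  83.4901]
 [386.1481  83.4118]
 [365.1916 223.    ]
 [291.9032 223.    ]]
centre outer [ 0.6491 -0.1645  0.0836] reproj 0.09093641117203788
slope 38.81893720990295 yaw -14.930405040897632 roll -0.4645154885539775
height of outer face over rim centre mm 2.1382232047832854 [-0.603   0.1716  0.7791]
short plate: side image
39.057941176470585
```

Run:
```python
from h import *
delta([.6276,-.1587,.09],-15.3)
```

```text
theta now -15.383103272322755 units d [0.0162 0.0194 0.3076] yaw -0.0009669504808090226
```

Call:
send_rows(increments=[{"dx": 0.01,"dy": 0.012,"dz": 0.02,"yaw": 0,"claw": 1},{"dx": 0.016,"dy": 0.019,"dz": 0.1,"yaw": 0,"claw": 1},{"dx": 0.016,"dy": 0.019,"dz": 0.16,"yaw": 0,"claw": 1},{"dx": 0.016,"dy": 0.019,"dz": 0.21,"yaw": 0,"claw": 1},{"dx": 0.016,"dy": 0.019,"dz": 0.25,"yaw": 0,"claw": 1},{"dx": 0.016,"dy": 0.019,"dz": 0.28,"yaw": 0,"claw": 1},{"dx": 0.016,"dy": 0.019,"dz": 0.3,"yaw": 0,"claw": 1},{"dx": 0.016,"dy": 0.019,"dz": 0.3,"yaw": 0,"claw": 1},{"dx": 0.016,"dy": 0.019,"dz": 0.3,"yaw": 0,"claw": 1}])

```text
time: 19.08
tool_pos: [0.629, -0.1588, 0.0972]
tool_rot: [0.0, 0.991, -0.134, 0.001]
contact_force: [-0.4, 0.6, -0.1]
gripper_width: -0.004
grasp_force: 0.0
```

Call:
send_rows(increments=[{"dx": 0,"dy": 0,"dz": 0.008,"yaw": 0,"claw": 1},{"dx": 0,"dy": 0,"dz": 0.016,"yaw": 0,"claw": 1},{"dx": 0,"dy": 0,"dz": 0.024,"yaw": 0,"claw": 1},{"dx": 0,"dy": 0,"dz": 0.028,"yaw": 0,"claw": 1},{"dx": 0,"dy": 0,"dz": 0.028,"yaw": 0,"claw": 1}])

```text
time: 19.7
tool_pos: [0.6282, -0.1585, 0.0818]
tool_rot: [-0.0, 0.991, -0.134, -0.0]
contact_force: [0.1, -0.5, 0.2]
gripper_width: 0.0
grasp_force: 0.0
```

Call:
send_rows(increments=[{"dx": 0,"dy": 0,"dz": 0.004,"yaw": 0,"claw": 1},{"dx": 0,"dy": 0,"dz": 0.009,"yaw": 0,"claw": 1},{"dx": 0,"dy": 0,"dz": 0.013,"yaw": 0,"claw": 1},{"dx": 0,"dy": 0,"dz": 0.013,"yaw": 0,"claw": 1}])

```text
time: 20.2
tool_pos: [0.6282, -0.1585, 0.0753]
tool_rot: [-0.0, 0.991, -0.134, -0.0]
contact_force: [0.5, -0.3, -0.0]
gripper_width: -0.001
grasp_force: 0.0
```

Call:
send_rows(increments=[{"dx": 0,"dy": 0,"dz": 0.003,"yaw": 0,"claw": 1},{"dx": 0,"dy": 0,"dz": 0.006,"yaw": 0,"claw": 1},{"dx": 0,"dy": 0,"dz": 0.006,"yaw": 0,"claw": 1}])

```text
time: 20.58
tool_pos: [0.6282, -0.1585, 0.0725]
tool_rot: [-0.0, 0.991, -0.134, -0.0]
contact_force: [0.1, -0.9, -0.9]
gripper_width: 0.005
grasp_force: 0.0
```

Call:
send_rows(increments=[{"dx": 0,"dy": 0,"dz": 0.004,"yaw": 0,"claw": 1},{"dx": 0,"dy": 0,"dz": 0.008,"yaw": 0,"claw": 1},{"dx": 0,"dy": 0,"dz": 0.008,"yaw": 0,"claw": 1}])

```text
time: 20.95
tool_pos: [0.6287, -0.1586, 0.0718]
tool_rot: [0.0, 0.991, -0.134, -0.0]
contact_force: [-7.4, 2.4, 12.7]
gripper_width: 0.002
grasp_force: 7.6
```

Firm contact at the flush height, ~15 N: the plate is home. Retreating and checking once more.

Call:
send_rows(increments=[{"dx": -0.003,"dy": 0,"dz": -0.02,"yaw": 0,"claw": 1},{"dx": -0.003,"dy": 0,"dz": -0.08,"yaw": 0,"claw": 1},{"dx": -0.003,"dy": 0,"dz": -0.18,"yaw": 0,"claw": 1},{"dx": -0.003,"dy": 0,"dz": -0.27,"yaw": 0,"claw": 1},{"dx": -0.003,"dy": 0,"dz": -0.33,"yaw": 0,"claw": 1},{"dx": -0.003,"dy": 0,"dz": -0.345,"yaw": 0,"claw": 1},{"dx": -0.003,"dy": 0,"dz": -0.345,"yaw": 0,"claw": 1},{"dx": -0.003,"dy": 0,"dz": -0.345,"yaw": 0,"claw": 1}])

```text
time: 21.95
tool_pos: [0.626, -0.1578, 0.2385]
tool_rot: [-0.0, 0.991, -0.134, -0.002]
contact_force: [0.2, -0.1, -0.1]
gripper_width: 0.001
grasp_force: 0.0
```

Run:
```python
from h import *
s=manip.state(); print(s["time"],s["tool_pos"],s["contact_force"])
f=manip.grab_frame("wrist"); cv2.imwrite("pics/w21.png",f[:,:,::-1]); c=cam("wrist",s)
yw=np.radians(-15.3); ex=np.array([np.cos(yw),np.sin(yw)]);ey=np.array([-ex[1],ex[0]]); g=cv2.cvtColor(f,cv2.COLOR_RGB2GRAY)
def W(x,y,h):
    S=x*.766-h*.643; Z=83+x*.643+h*.766; p=np.array([.6517,-.1653])+ex*S/1e3+ey*y/1e3; return [p[0],p[1],Z/1e3]
for h in (4,12): print("low edge row pred",h,proj(c,W(-70,15,h)),"top",h,proj(c,W(70,15,h)))
for x in (-70,70):
    u=proj(c,W(x,15,4)).astype(int); print(u[1]-8,g[u[1]-8:u[1]+12,u[0]])
u=proj(c,W(-60,0,8)); print("thin tip pred",u); u=u.astype(int)
for r in range(u[1]-6,u[1]+6): print(r,g[r,u[0]-8:u[0]+10])
# short plate region in scene vs start
h=manip.grab_frame("scene"); a=cv2.imread("pics/scene0.png",0)[225:275,165:210]; b=cv2.cvtColor(h,cv2.COLOR_RGB2GRAY)[225:275,165:210]; print("short diff",np.abs(a.astype(int)-b).mean())
```

```text
21.95 [ 0.626  -0.1578  0.2385] [ 0.2234 -0.092  -0.1468]
low edge row pred 4 [300.3487 229.8264] top 4 [292.2249  93.4505]
low edge row pred 12 [300.1429 237.6022] top 12 [291.7594 102.4386]
221 [142 143 142 144 145 147 145 146 145 142 109 105 108 108 108 108 114 111
  47  56]
85 [180 181 177 180 178 179 178 163 129 122 120 150 169 144 142 142 142 141
 141 144]
thin tip pred [317.804  227.0116]
221 [143 145 142 146 138 143 145 141 143 144 147 145 145 143 144 145 144 143]
222 [146 144 144 144 142 142 145 147 150 135 114 122 145 145 146 146 144 143]
223 [146 146 144 144 142 119 146 155 150 136 102  70 100 143 146 142 144 145]
224 [143 144 141 143 142 113 146 153 151 133 100  68  67 137 145 144 145 146]
225 [144 142 144 145 144 123 146 193 203 159 107  81  76 140 144 144 143 145]
226 [142 142 146 143 142 138 197 233 225 198 176 130 145 142 144 143 141 141]
227 [143 142 143 145 143 144 187 181 180 184 145  96 141 143 143 143 143 142]
228 [143 143 141 143 145 142 160 180 182 187 143 142 145 143 142 144 143 145]
229 [146 146 145 144 144 142 144 143 142 143 144 144 145 142 145 142 140 142]
230 [146 146 140 143 143 141 143 143 144 140 142 144 143 142 143 144 143 139]
231 [103 105 107 109 113 109 109 110 113 115 112 118 118 119 119 116 115 114]
232 [101 104 104 110 111 112 113 115 112 112 115 115 119 121 120 119 114 115]
short diff 3.5893333333333333
```

Lower edge at row 231 (flush predicted 230), both pins stand through their holes, and the short plate hasn't moved. Handing in.

```bash
python3 -c "
from plant import manip
print(manip.job_done())"
```

```text
the job is handed in; nothing more can be done
None
```

The front plate is off its hook and seated on both pins, flush on the case with its outer face out and large hole up; the short plate still hangs, and I handed the job in at about 22 s (no verdict was returned).

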